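# Put the green night lamp on its charging dock

## Task

Put the green-capped night lamp on charge: turn it so that its key tab lines up with the notch of the wooden charging dock, lower it gently until it sits upright and fully home in the well, and let go. Do not drop it, and leave the orange-capped lamp and the vase standing where they are.

Things in the scene. Friction and masses are not known exactly. Their poses are not given: they have to be found in the camera images.
- lamp_green: sage-green night lamp, an upright cylinder 110 mm tall: coloured foot 50 mm across, 22 mm high, cream body 44 mm across (hold it 50 to 100 mm up, any side), coloured cap. Key tab at the foot, 10 mm wide, 14 mm high, tip 46 mm from the axis. 0.15 to 0.31 kg; the tab starts pointing away from the robot within 65 degrees. Origin: centre of the underside; z up; x runs from the axis along the tab.
- lamp_orange: orange night lamp, an upright cylinder 110 mm tall: coloured foot 50 mm across, 22 mm high, cream body 44 mm across (hold it 50 to 100 mm up, any side), coloured cap. Key tab at the foot, 10 mm wide, 14 mm high, tip 46 mm from the axis. Not to be disturbed. Origin: centre of the underside; z up; x runs from the axis along the tab.
- dock: fixed oak dock, 24 mm high, 125 across. In its top a dark round well 68 mm in diameter, 18 mm deep, with an equally deep notch on one side, 32 mm wide, ending 56 mm from the centre. The lamp goes in only with its tab in the notch, 9 mm and 13 degrees to spare. Origin: underside, at the well's centre, 6 mm below its floor; z up; x runs along the notch, away from the robot within 25 degrees.
- vase: white stoneware vase 84 mm in diameter, 100 mm tall, with eucalyptus sprigs up to 200 mm, standing to the robot's right; not to be disturbed. Origin: centre of the underside; z up.

How it is judged:
By the outcome, as a careful person would: the job done as asked, in the order asked, and still so for the second after the job is handed in, with the robot touching nothing.
It also fails if it takes over 40 s, if anything falls off the work surface, if the arm or the gripper's body presses on something with over 40 N, if the wrist force passes 120 N, or if a joint passes its speed limit or range.

## Robot

A 7-joint arm with a two-finger parallel gripper is mounted at the origin on the work surface. World frame = base frame: x ahead of the robot, y to its left, z up, the work surface at z = 0. Lengths are in m, angles in rad, forces in N, time in s.
With the tool pointing down it reaches from about 0.4 to 0.85 m from the base axis. Payload 10.4 kg.
Tool frame: the origin (TCP) lies midway between the tips of the shut fingers; the grasp point (between the pads) lies 19 mm behind it (manip.grasp_offset is the distance from the TCP to the grasp point, in m); z points along the fingers, y is the line along which they close (so a half turn about z gives the same grasp; the last joint's range is limited). The gripper opens to 85 mm and grips with 20 to 120 N. Pads are 22 mm wide; open, the fingers measure 114 mm over their backs; the gripper's body (76 mm by 85 mm) begins 54 mm behind the grasp point. The pads swing forward as they close: fully open they stand 13 mm farther back than shut.
Start: joints at [-0.023, 0.332, -0.065, 1.46, 0.022, 1.35, -0.088], TCP at [0.625, 0, 0.231] pointing down, gripper open.
Joint ranges: [-2.6, 2.6], [-0.5, 2.12], [-1.47, 1.34], [0.16, 2.42], [-1.27, 4.41], [0.06, 2.06], [-2.6, 2.6]. Speed limits (rad/s): [2.22, 2.22, 2.79, 2.79, 3.14, 3.14, 3.14].

## Interface

Orientations are given as a unit quaternion [x, y, z, w].
In Python, from workcell import manip, vision, workorder, sensors gives the robot as it stands (manip), with the cameras (vision), the job (workorder) and the readings (sensors).
- The arm moves only by the tool jog_arm, called by a JSON object that holds its "fn" and its "kwargs", one argument or row to a line. Schema: {"type":"object","properties":{"deltas":{"type":"array","items":{"type":"object","properties":{"drx":{"type":"number"},"dry":{"type":"number"},"drz":{"type":"number"},"x":{"type":"number"},"y":{"type":"number"},"z":{"type":"number"},"finger_gap":{"type":"number"}},"additionalProperties":false,"required":["finger_gap"]},"minItems":1,"maxItems":20},"grip_force":{"type":"number"},"only":{"type":"string"},"quiet":{"type":"boolean"},"lines":{"type":"string"}},"required":["deltas"],"additionalProperties":false}. deltas is a list of rows, 1 to 20 of them, each an object with the fields drx, dry, drz (a rotation vector in units of 0.2 rad), x, y, z (the shift in cm), finger_gap (the opening from 0.0 (shut) to 1.0 (fully open)); a field left out counts as zero (the opening has to be given); each row is the pose to reach, as a shift and turn from the pose commanded when the call began, along the tool's axes at that moment; what a row does not reach only later rows make up. A row lasts 1/8 s, in which the tool goes at most 0.0625 m and 0.188 rad, less where a joint would pass 70% of its speed; a pose out of reach is approached as far as the arm can. The fingers move at their own pace and stop on an object; grip_force is the grip in N (left out, the last holds). Time passes only in rows, so rows that do not move let the fingers close. The tool returns the time, the measured TCP pose, the force, the opening and the grip force at its end. only (a regular expression) keeps the lines of the reply that match it, lines (a string "A,B") keeps lines A to B, and quiet returns only ok. Input that does not fit is refused with a message, and nothing moves.
- sensors.get_obs(): the state, without advancing time (a new reading comes with each control period).
- vision.camera(name): name is "scene" or "side" or "wrist"; returns the picture (384x512x3 uint8, blue, green, red); there is no depth.
- vision.calibration(name): a dict with "fx", "fy", "cx", "cy" (pixels), "world_from_camera" (4x4, takes a point from camera to world coordinates); the wrist camera has in their place "tool_from_camera" (4x4, takes a point from camera to tool coordinates, whose origin is the TCP and whose axes are the flange's). Camera axes: x right, y up, looking along -z (the intrinsics and any distortion apply to the point x, -y, -z); pixel columns grow to the right and rows downward; lengths in m; the calibration is good to about 2 mm. A picture is of the moment at which its call begins: read the wrist's pose just before it. calibration takes no time and is no camera call.
- workorder.hand_in(): hands the job in; it is judged then, once.
The state is a dict: "clock": time; "joint_pos": joint angles; "joint_velocities": joint speeds; "tau": joint torques, N m; "position": TCP position; "ee_rot": TCP orientation; "ft_force": force on the tool from outside, world axes, zero at the start; "torque": the same for the moment, N m; "grip_width": opening from 0.0 (shut) to 1.0 (fully open); "grasp_force": force on a finger pad.
Only numpy, scipy, OpenCV 4.12 (cv2) and the standard library are available. Lean on these libraries where they do the work, as an engineer would, in place of code of your own. Each camera call takes 0.05 s, during which the arm holds its last target. There are 200 camera calls.

## Working session

There is one attempt and no reset: what is moved stays moved. The work goes in short steps, Python scripts to look and compute and a tool call to move; the robot and the scene stay as the last step left them, time stands still between calls to the robot, and variables do not carry over. Pictures are saved under pics/ and viewed, at most 10 in all, crops included, and the job is handed in when it is done.

```bash
ls; mkdir -p pics; python3 - <<'E'
from workcell import manip, vision, workorder, sensors
import cv2,numpy as np
np.set_printoptions(precision=4,suppress=True)
o=sensors.get_obs();print(o['clock'],o['position'],o['ee_rot'],manip.grasp_offset)
ims=[]
for n in ("scene","side","wrist"):
    im=vision.camera(n);cv2.imwrite(f"pics/{n}0.png",im);ims.append(im)
    print(n,vision.calibration(n))
a=np.hstack(ims[:2]);cv2.imwrite("pics/both0.png",cv2.resize(a,(800,300)))
E
```

```text
pics
workcell.py
0.0 [ 0.6246 -0.0001  0.2305] [ 0.7071  0.7071 -0.0006 -0.0005] 0.0187
scene {'fx': 457.390963713458, 'fy': 457.390963713458, 'cx': 254.38291305606293, 'cy': 189.37243025631545, 'world_from_camera': array([[ 0.3515, -0.785 ,  0.5102,  1.1887],
       [ 0.9361,  0.2877, -0.2022, -0.3519],
       [ 0.012 ,  0.5487,  0.836 ,  1.1068],
       [ 0.    ,  0.    ,  0.    ,  1.    ]])}
side {'fx': 392.8157464508386, 'fy': 392.8157464508386, 'cx': 256.09430135313374, 'cy': 187.47343172569674, 'world_from_camera': array([[-0.9787,  0.1229, -0.1644,  0.35  ],
       [-0.2052, -0.6038,  0.7702,  0.7335],
       [-0.0046,  0.7876,  0.6162,  0.7203],
       [ 0.    ,  0.    ,  0.    ,  1.    ]])}
wrist {'fx': 301.21787795942765, 'fy': 301.21787795942765, 'cx': 253.33701810899524, 'cy': 187.6452935325292, 'tool_from_camera': array([[-0.0001,  0.947 ,  0.3211,  0.0824],
       [ 1.    , -0.    ,  0.0004, -0.0011],
       [ 0.0004,  0.3211, -0.947 , -0.1426],
       [ 0.    ,  0.    ,  0.    ,  1.    ]])}
```

View pics/scene0.png

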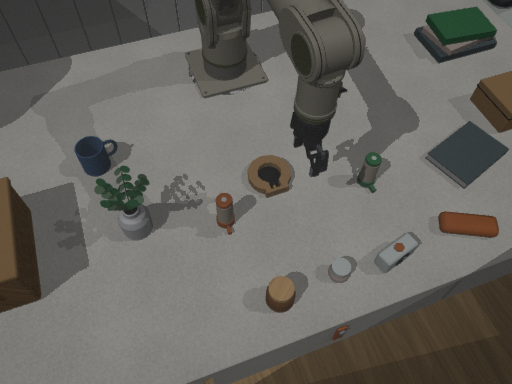

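View pics/side0.png

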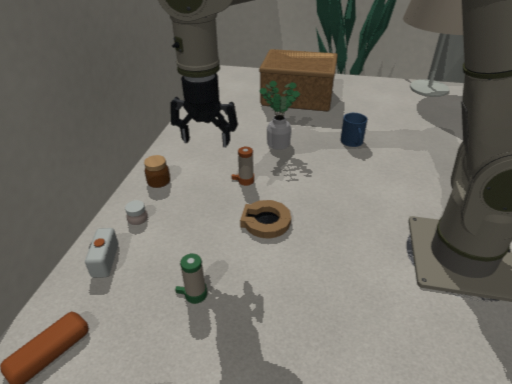

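View pics/wrist0.png

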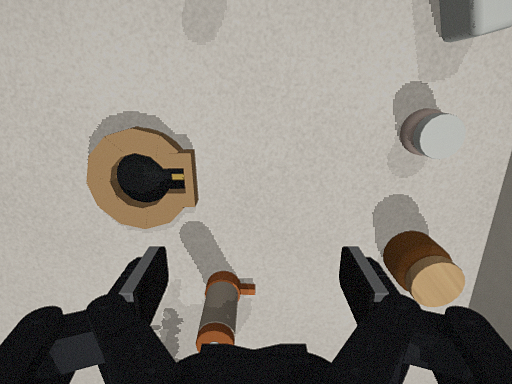

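The scene view shows the green cap at (373,158) with its tab at (371,187), the dock well at (270,175) with the notch at (282,188), the orange lamp at (225,210) and the vase at (134,220). The side view has the green lamp at (193,278) with its tab at (181,290), and the dock at (266,218). The wrist view has the dock well at (143,177) with the notch towards (183,178).

```bash
cat > h.py <<'E'
import numpy as np,cv2
from scipy.spatial.transform import Rotation as R
from workcell import manip, vision, workorder, sensors
np.set_printoptions(precision=4,suppress=True)
def T(name,o=None):
    c=vision.calibration(name)
    if name!="wrist": return c,c["world_from_camera"]
    W=np.eye(4);W[:3,:3]=R.from_quat(o["ee_rot"]).as_matrix();W[:3,3]=o["position"]
    return c,W@c["tool_from_camera"]
def ray(name,p,o=None):
    c,M=T(name,o);p=np.atleast_2d(p).astype(float)
    d=np.c_[(p[:,0]-c["cx"])/c["fx"],-(p[:,1]-c["cy"])/c["fy"],-np.ones(len(p))]
    return M[:3,3],d@M[:3,:3].T
def plane(name,p,z,o=None):
    s,d=ray(name,p,o);return s+d*((z-s[2])/d[:,2:])
def tri(a,pa,b,pb,o=None):
    s,d=ray(a,pa,o);t,e=ray(b,pb,o);d=d[0];e=e[0]
    k=np.linalg.lstsq(np.c_[d,-e],t-s,rcond=None)[0]
    return (s+k[0]*d+t+k[1]*e)/2,np.linalg.norm(s+k[0]*d-t-k[1]*e)
def blobs(im,lo,hi,box,amin=15):
    x0,y0,x1,y1=box
    m=cv2.inRange(cv2.cvtColor(im,cv2.COLOR_BGR2HSV),lo,hi);q=np.zeros_like(m);q[y0:y1,x0:x1]=m[y0:y1,x0:x1]
    n,l,s,c=cv2.connectedComponentsWithStats(q)
    return [(l==i,s[i],c[i]) for i in range(1,n) if s[i][4]>=amin]
E
python3 - <<'E'
from h import *
o=sensors.get_obs()
G=((45,80,25),(90,255,255));D=((0,0,0),(180,255,45));OAK=((8,70,60),(25,255,255))
for n,bg,bd in (("scene",(350,145,385,200),(245,150,295,200)),("side",(165,245,215,310),(235,195,300,240)),("wrist",None,(80,120,205,235))):
    im=cv2.imread(f"pics/{n}0.png")
    if bg:
        for m,s,c in blobs(im,*G,bg):print(n,"green",s,c)
    for m,s,c in blobs(im,*D,bd):
        print(n,"dark",s,c,"z=.006:",plane(n,c,.006,o)[0])
    for m,s,c in blobs(im,*OAK,bd,200):
        k=max(cv2.findContours(m.astype(np.uint8),cv2.RETR_EXTERNAL,2)[0],key=cv2.contourArea)
        P=plane(n,k[:,0],.024,o)
        print(n,"oak",s,c,"outline z=.024 x",P[:,0].min(),P[:,0].max(),"y",P[:,1].min(),P[:,1].max())
s=cv2.imread("pics/scene0.png")[140:205,235:390];s=cv2.resize(s,None,fx=5,fy=5)
cv2.imwrite("pics/c1.png",s)
a=cv2.resize(cv2.imread("pics/side0.png")[240:310,160:220],(400,467),interpolation=2);b=cv2.resize(cv2.imread("pics/wrist0.png")[115:235,80:205],(400,384),interpolation=2)
z=np.zeros((467,800,3),np.uint8);z[:,:400]=a;z[:384,400:]=b;cv2.imwrite("pics/c2.png",z)
E
```

```text
scene green [366 153  15  13 137] [372.8394 159.0219]
scene green [360 181  15  11  47] [368.234  185.0426]
scene dark [258 167  22  21 292] [269.3733 174.9178] z=.006: [ 0.4845 -0.0263  0.006 ]
scene oak [ 248  155   43   42 1048] [269.0324 174.6947] outline z=.024 x 0.42350101554207187 0.5628475587553554 y -0.09548900242368602 0.0342851167788355
side green [181 254  20  19 256] [190.6328 263.2461]
side green [176 287  31  16 182] [191.3516 295.2637]
side dark [247 212  32  12 229] [265.4061 216.8122] z=.006: [ 0.4897 -0.0388  0.006 ]
side oak [ 240  200   51   38 1271] [265.8993 218.7852] outline z=.024 x 0.4202431703083528 0.5495415079921006 y -0.09063493279658519 0.056090452290256665
wrist dark [ 117  154   68   48 2134] [145.4606 178.1884] z=.006: [ 0.4857 -0.0295  0.006 ]
wrist oak [  87  127  111  102 6536] [140.4775 176.6444] outline z=.024 x 0.4204129489853242 0.5539626723953511 y -0.09085903420276459 0.03730784678320052
```

View pics/c1.png

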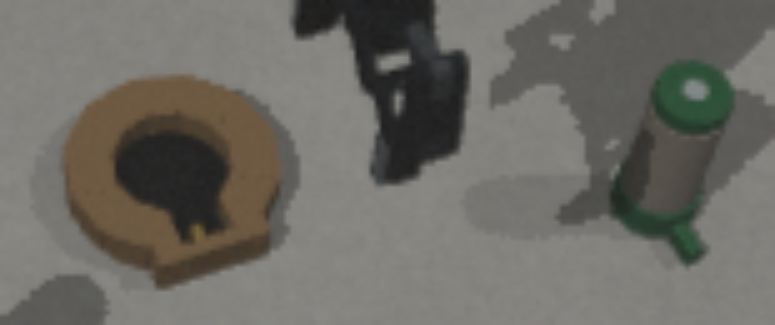

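View pics/c2.png

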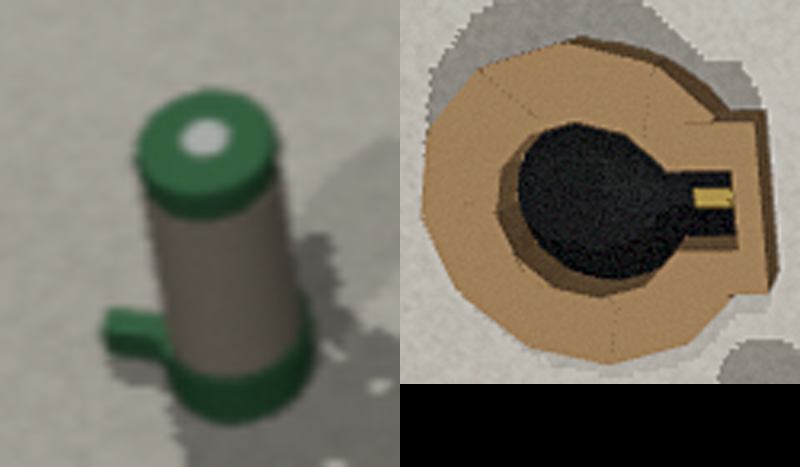

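```bash
python3 - <<'E'
from h import *
from scipy.optimize import least_squares
o=sensors.get_obs()
print("cap dot",tri("scene",(373.8,158),"side",(190.75,260.7)))
print("tab tip top",tri("scene",(373.4,188.6),"side",(176.2,287.7)), plane("scene",(373.4,188.6),.014),plane("side",(176.2,287.7),.014))
im=cv2.imread("pics/wrist0.png");hsv=cv2.cvtColor(im,cv2.COLOR_BGR2HSV)
print(hsv[150,120],hsv[205,140],hsv[190,108])
m=cv2.inRange(hsv,(8,70,125),(25,255,255));q=np.zeros_like(m);q[115:235,80:200]=m[115:235,80:200]
q=cv2.morphologyEx(q,cv2.MORPH_CLOSE,np.ones((3,3)))
ks,hi=cv2.findContours(q,cv2.RETR_CCOMP,1)
k=max([k for k,h in zip(ks,hi[0]) if h[3]>=0],key=cv2.contourArea)
P=plane("wrist",k[:,0],.024,o)[:,:2]
c=np.array([.485,-.028])
for _ in range(8):
    r=np.linalg.norm(P-c,axis=1);S=P[(r<.037)]
    f=least_squares(lambda v:np.hypot(*(S-v[:2]).T)-v[2],[*c,.034],loss="soft_l1",f_scale=.002);c=f.x[:2]
print("well",f.x,f.cost,len(S))
e=plane("wrist",np.array([(732,171),(738,248)])/3.2+[80,115],.024,o)[:,:2];d=e.mean(0)-c
print("notch end",e,np.linalg.norm(d),np.linalg.norm(e[1]-e[0]),np.degrees(np.arctan2(d[1],d[0])))
n=e[1]-e[0];print("end edge normal deg",np.degrees(np.arctan2(n[0],-n[1])))
# orange, vase
print("orange",plane("scene",(224,197),.11),"vase",plane("scene",(135,215),.1))
E
```

```text
cap dot (array([0.595 , 0.2334, 0.1083]), np.float64(0.0015932955850302146))
tab tip top (array([0.6372, 0.2353, 0.0131]), np.float64(0.0015837802572814075)) [[0.6369 0.2344 0.014 ]] [[0.6374 0.2364 0.014 ]]
[ 16 116 136] [ 15 127  84] [ 16 112 155]
well [ 0.4836 -0.0278  0.035 ] 4.275250232634443e-05 143
notch end [[ 0.6897 -0.0118]
 [ 0.6938 -0.0424]] 0.20815833015296198 0.030892606026548645 0.1993325779249688
end edge normal deg 7.651963284112178
orange [[ 0.5754 -0.1925  0.11  ]] vase [[ 0.5429 -0.4192  0.1   ]]
```

Units first: shifts go in cm and turns go in units of 0.2 rad. So -0.03 m is -3, 0.18 m is 18.

{"fn": "jog_arm", "kwargs": {
  "deltas": [
    {"x": 6, "y": -1, "finger_gap": 1},
    {"x": 12, "y": -2, "finger_gap": 1},
    {"x": 18, "y": -3, "finger_gap": 1},
    {"x": 18, "y": -3, "finger_gap": 1},
    {"x": 18, "y": -3, "finger_gap": 1}
  ]
}}

```text
clock: 0.78
position: [0.5951, 0.1794, 0.231]
ee_rot: [0.707, 0.707, -0.0, 0.0]
ft_force: [0.4, -0.3, -0.7]
grip_width: 1.001
grasp_force: 0.0
```

```bash
python3 - <<'E'
from h import *
o=sensors.get_obs();print(o['clock'],o['position'],o['ee_rot'])
im=vision.camera("wrist");cv2.imwrite("pics/w1.png",im)
for m,s,c in blobs(im,(45,60,20),(90,255,255),(0,0,512,384),30):print(s,c)
E
python3 - <<'E'
from h import *
class O:pass
o={"position":np.array([.6246,-.0001,.2305]),"ee_rot":[.7071,.7071,-.0006,-.0005]}
c=np.array([.4836,-.0278])
e=plane("wrist",np.array([(332,171),(338,248)])/3.2+[80,115],.024,o)[:,:2];d=e.mean(0)-c
print("notch end",e,np.linalg.norm(d),np.linalg.norm(e[1]-e[0]),np.degrees(np.arctan2(d[1],d[0])))
n=e[1]-e[0];print("end edge normal deg",np.degrees(np.arctan2(n[0],-n[1])))
g=plane("wrist",np.array([(313,197)])/3.2+[80,115],.008,o)[0,:2]-c;print("gold",np.degrees(np.arctan2(g[1],g[0])),np.linalg.norm(g))
E
```

```text
0.775 [0.5951 0.1794 0.231 ] [ 0.7071  0.7071 -0.0004  0.0002]
[ 229   89   64   56 1975] [255.5048 116.6856]
notch end [[ 0.5396 -0.0119]
 [ 0.5396 -0.0425]] 0.056022833403943186 0.030623641961574743 0.6197996390552326
end edge normal deg 0.061748123937648454
gold 1.2741558505045458 0.04385624052063853
```

View pics/w1.png

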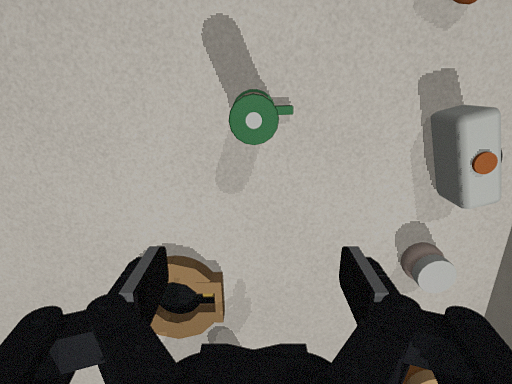

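The wrist view shows the cap dot at (254,121) and the tab running right, with its tip centred at about (293,110).

```bash
python3 - <<'E'
from h import *
o=sensors.get_obs()
im=cv2.imread("pics/w1.png")
m=[b[0] for b in blobs(im,(45,60,20),(90,255,255),(229,89,300,150),30)][0]
h=cv2.cvtColor(im,cv2.COLOR_BGR2HSV)
ys,xs=np.where(h[100:140,240:270,1]<60);print("dot",xs.mean()+240,ys.mean()+100,len(xs))
a=plane("wrist",(xs.mean()+240,ys.mean()+100),.11,o)[0];print("axis",a)
for x in range(280,294,3):
    r=np.where(m[:,x])[0];p=plane("wrist",(x,r.mean()),.012,o)[0];d=p-a
    print(x,r.min(),r.max(),p,np.degrees(np.arctan2(d[1],d[0])),np.hypot(*d[:2]))
E
```

```text
dot 253.38888888888889 120.17094017094017 234
axis [0.5943 0.2325 0.11  ]
280 106 114 [0.6253 0.2335 0.012 ] 1.865900208230821 0.031009099447199453
283 106 114 [0.6287 0.2335 0.012 ] 1.6664546404403149 0.0345048018593979
286 106 114 [0.6322 0.2335 0.012 ] 1.5037065143222128 0.03800081003379843
289 106 113 [0.6357 0.2341 0.012 ] 2.1502060447546536 0.04149387970401757
292 106 113 [0.6392 0.2341 0.012 ] 1.9752363069827714 0.044987024607407486
```

Tab at about +1.8°, notch at about +0.6°; lamp axis at (0.594, 0.2327) from two measurements. Grasping.

{"fn": "jog_arm", "kwargs": {
  "deltas": [
    {"x": 5.33, "y": -0.05, "z": 1, "finger_gap": 1},
    {"x": 5.33, "y": -0.05, "z": 1, "finger_gap": 1},
    {"x": 5.33, "y": -0.05, "z": 6, "finger_gap": 1},
    {"x": 5.33, "y": -0.05, "z": 11, "finger_gap": 1},
    {"x": 5.33, "y": -0.05, "z": 15, "finger_gap": 1},
    {"x": 5.33, "y": -0.05, "z": 17.2, "finger_gap": 1},
    {"x": 5.33, "y": -0.05, "z": 17.2, "finger_gap": 1},
    {"x": 5.33, "y": -0.05, "z": 17.2, "finger_gap": 1},
    {"x": 5.33, "y": -0.05, "z": 17.2, "finger_gap": 0.3},
    {"x": 5.33, "y": -0.05, "z": 17.2, "finger_gap": 0},
    {"x": 5.33, "y": -0.05, "z": 17.2, "finger_gap": 0},
    {"x": 5.33, "y": -0.05, "z": 17.2, "finger_gap": 0},
    {"x": 5.33, "y": -0.05, "z": 17.2, "finger_gap": 0},
    {"x": 5.33, "y": -0.05, "z": 17.2, "finger_gap": 0}
  ],
  "grip_force": 45
}}

```text
clock: 2.58
position: [0.595, 0.2335, 0.0602]
ee_rot: [0.707, 0.707, 0.001, 0.0]
ft_force: [-0.5, -0.8, 5.5]
grip_width: 0.505
grasp_force: 45.9
```

Scaled: -0.261 m is -26.1, -0.245 m is -24.5, 0.02 rad is 0.1.

{"fn": "jog_arm", "kwargs": {
  "deltas": [
    {"z": -2, "finger_gap": 0},
    {"z": -5, "finger_gap": 0},
    {"z": -8, "finger_gap": 0},
    {"x": -3, "y": -1.3, "z": -8, "finger_gap": 0},
    {"x": -7.5, "y": -3.2, "z": -8, "finger_gap": 0},
    {"drz": 0.1, "x": -12, "y": -5.2, "z": -8, "finger_gap": 0},
    {"drz": 0.1, "x": -16.5, "y": -7.1, "z": -8, "finger_gap": 0},
    {"drz": 0.1, "x": -21, "y": -9, "z": -8, "finger_gap": 0},
    {"drz": 0.1, "x": -24.5, "y": -10.5, "z": -8, "finger_gap": 0},
    {"drz": 0.1, "x": -26.1, "y": -11.1, "z": -8, "finger_gap": 0},
    {"drz": 0.1, "x": -26.1, "y": -11.1, "z": -8, "finger_gap": 0},
    {"drz": 0.1, "x": -26.1, "y": -11.1, "z": -8, "finger_gap": 0},
    {"drz": 0.1, "x": -26.1, "y": -11.1, "z": -8, "finger_gap": 0}
  ]
}}

```text
clock: 4.2
position: [0.4839, -0.0263, 0.1393]
ee_rot: [0.713, 0.701, 0.0, -0.0]
ft_force: [0.1, -0.4, -1.7]
grip_width: 0.506
grasp_force: 46.3
```

```bash
python3 - <<'E'
from h import *
o=sensors.get_obs();print(o['position'],o['ee_rot'],o['ft_force'])
a=vision.camera("scene");b=vision.camera("side");w=vision.camera("wrist")
for n,i in zip(("scene2","side2","wrist2"),(a,b,w)):cv2.imwrite(f"pics/{n}.png",i)
z=np.zeros((400,800,3),np.uint8)
z[:,:400]=cv2.resize(a[115:215,220:320],(400,400),interpolation=2);z[:,400:]=cv2.resize(b[140:240,210:310],(400,400),interpolation=2)
cv2.imwrite("pics/c3.png",z)
E
```

```text
[ 0.4839 -0.0263  0.1393] [ 0.7134  0.7007  0.0001 -0.0001] [ 0.1409 -0.374  -1.651 ]
```

View pics/c3.png

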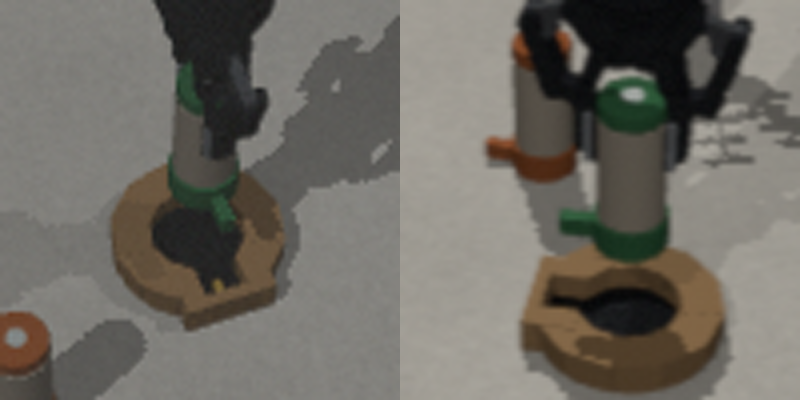

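View pics/wrist2.png

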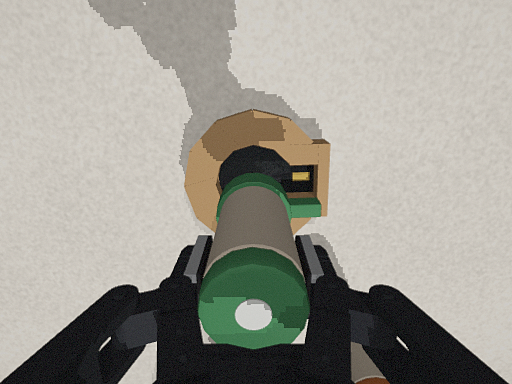

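Lamp held upright over the dock: wrist picture has the cap dot at (253,315), the tab tip's end at (321,208), the gold contact at (300,176). The scene and side crops show the tab pointing along the notch.

```bash
python3 - <<'E'
from h import *
o=sensors.get_obs();h=o['position'][2]-.0602;print(h)
im=cv2.imread("pics/wrist2.png");hsv=cv2.cvtColor(im,cv2.COLOR_BGR2HSV)
s=(hsv[290:340,225:282,1]<50)&(hsv[290:340,225:282,2]>120)
ys,xs=np.where(s);a=plane("wrist",(xs.mean()+225,ys.mean()+290),.11+h,o)[0];print("axis top",a,len(xs))
m=[b[0] for b in blobs(im,(45,60,20),(90,255,255),(296,190,330,225),30)][0]
for x in (300,306,312,318):
    r=np.where(m[:,x])[0]
    # top face edges: back (upper) edge at top z
    print(x,r.min(),r.max(),plane("wrist",(x,r.min()),.014+h,o)[0],plane("wrist",(x,r.max()),h,o)[0])
print("gold",plane("wrist",(300,176),.007,o)[0], "block outer corner top", plane("wrist",(330,143),.024,o)[0])
g0={"position":np.array([.6246,-.0001,.2305]),"ee_rot":[.7071,.7071,-.0006,-.0005]}
print("before: gold",plane("wrist",np.array([313,197])/3.2+[80,115],.007,g0)[0],"corner",plane("wrist",np.array([354,122])/3.2+[80,115],.024,g0)[0])
# side/scene: dot
q=np.array([632,95.])/4+[110,140];print("side dot",plane("side",q,.11+h))
print("scene tab tip",plane("scene",np.array([228,212.])/4+[220,115],.012+h),"side",plane("side",np.array([564,214.])/4+[110,140],.014+h))
E
```

```text
0.0790186061378434
axis top [ 0.4824 -0.0269  0.189 ] 914
300 198 216 [ 0.5139 -0.0166  0.093 ] [ 0.5166 -0.036   0.079 ]
306 198 216 [ 0.518  -0.0166  0.093 ] [ 0.521  -0.0361  0.079 ]
312 198 216 [ 0.522  -0.0167  0.093 ] [ 0.5254 -0.0362  0.079 ]
318 201 216 [ 0.5261 -0.019   0.093 ] [ 0.5298 -0.0363  0.079 ]
gold [ 0.5268 -0.027   0.007 ] block outer corner top [0.5491 0.0073 0.024 ]
before: gold [ 0.5272 -0.0271  0.007 ] corner [0.5491 0.0068 0.024 ]
side dot [[ 0.4828 -0.0258  0.189 ]]
scene tab tip [[ 0.5245 -0.0232  0.091 ]] side [[ 0.525  -0.0237  0.093 ]]
```

Scaled: -0.0013 m is -0.13, 0.001 m is 0.1.

{"fn": "jog_arm", "kwargs": {
  "deltas": [
    {"x": -0.13, "y": 0.1, "z": 1, "finger_gap": 0},
    {"x": -0.13, "y": 0.1, "z": 2.5, "finger_gap": 0},
    {"x": -0.13, "y": 0.1, "z": 4, "finger_gap": 0},
    {"x": -0.13, "y": 0.1, "z": 4.8, "finger_gap": 0},
    {"x": -0.13, "y": 0.1, "z": 5.2, "finger_gap": 0},
    {"x": -0.13, "y": 0.1, "z": 5.6, "finger_gap": 0},
    {"x": -0.13, "y": 0.1, "z": 6, "finger_gap": 0},
    {"x": -0.13, "y": 0.1, "z": 6.4, "finger_gap": 0},
    {"x": -0.13, "y": 0.1, "z": 6.7, "finger_gap": 0},
    {"x": -0.13, "y": 0.1, "z": 7, "finger_gap": 0},
    {"x": -0.13, "y": 0.1, "z": 7, "finger_gap": 0},
    {"x": -0.13, "y": 0.1, "z": 7, "finger_gap": 0}
  ]
}}

```text
clock: 5.85
position: [0.4846, -0.029, 0.0694]
ee_rot: [0.714, 0.7, 0.0, 0.0]
ft_force: [-0.4, 0.0, -0.8]
grip_width: 0.502
grasp_force: 46.3
```

{"fn": "jog_arm", "kwargs": {
  "deltas": [
    {"z": 0.1, "finger_gap": 0},
    {"z": 0.2, "finger_gap": 0},
    {"z": 0.3, "finger_gap": 0},
    {"z": 0.3, "finger_gap": 0},
    {"z": 0.3, "finger_gap": 0}
  ]
}}

```text
clock: 6.48
position: [0.4845, -0.029, 0.0663]
ee_rot: [0.714, 0.7, 0.0, 0.0]
ft_force: [0.2, -0.0, -1.8]
grip_width: 0.505
grasp_force: 46.4
```

Scaled: 0.001 m is 0.1, 0.0005 m is 0.05.

{"fn": "jog_arm", "kwargs": {
  "deltas": [
    {"z": 0.05, "finger_gap": 0},
    {"z": 0.1, "finger_gap": 0},
    {"z": 0.1, "finger_gap": 0},
    {"z": 0.1, "finger_gap": 0}
  ]
}}

```text
clock: 6.98
position: [0.4847, -0.029, 0.0661]
ee_rot: [0.714, 0.7, 0.0, 0.0]
ft_force: [-4.9, 0.0, 10.0]
grip_width: 0.506
grasp_force: 47.3
```

Contact at exactly the expected home height. Release and check.

{"fn": "jog_arm", "kwargs": {
  "deltas": [
    {"z": -0.05, "finger_gap": 0},
    {"z": -0.05, "finger_gap": 0.55},
    {"z": -0.05, "finger_gap": 0.65},
    {"z": -0.05, "finger_gap": 1},
    {"z": -0.05, "finger_gap": 1},
    {"z": -0.05, "finger_gap": 1},
    {"z": -0.05, "finger_gap": 1},
    {"z": -2, "finger_gap": 1},
    {"z": -6, "finger_gap": 1},
    {"z": -11, "finger_gap": 1},
    {"z": -16, "finger_gap": 1},
    {"z": -16, "finger_gap": 1},
    {"z": -16, "finger_gap": 1}
  ]
}}

```text
clock: 8.6
position: [0.4842, -0.029, 0.2247]
ee_rot: [0.714, 0.7, -0.0, -0.0]
ft_force: [-0.4, -0.2, 0.4]
grip_width: 1.0
grasp_force: 0.0
```

```bash
python3 - <<'E'
from h import *
o=sensors.get_obs();print(o['position'])
a=vision.camera("scene");b=vision.camera("side")
z=np.zeros((400,800,3),np.uint8)
z[:,:400]=cv2.resize(a[115:235,205:325],(400,400),interpolation=2);z[:,400:]=cv2.resize(b[140:240,210:310],(400,400),interpolation=2)
cv2.imwrite("pics/c4.png",z)
w=vision.camera("wrist");cv2.imwrite("pics/w4.png",w)
E
```

```text
[ 0.4842 -0.029   0.2247]
```

View pics/c4.png

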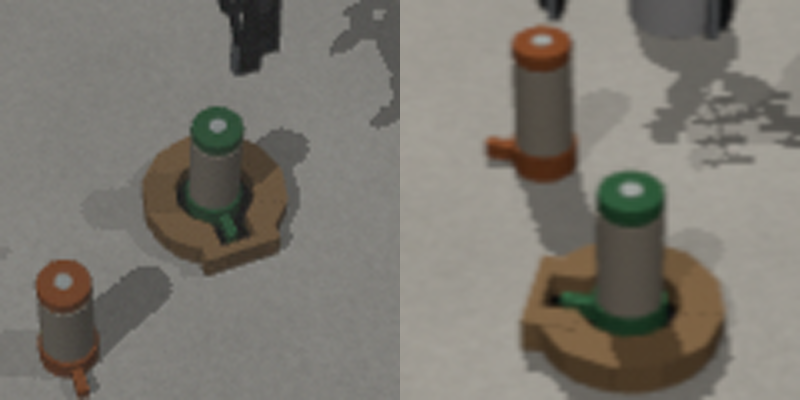

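The lamp stands upright in the well with its tab inside the notch in both crops (scene tab at (228,226), side tab at (575,298)). The gripper is clear and the orange lamp hasn't moved.

```bash
python3 -c "
from h import *
print(tri('scene',np.array([218,126.])*.3+[205,115],'side',np.array([631,190.])/4+[110,140]))
print(workorder.hand_in())"
```

```text
(array([ 0.4842, -0.0287,  0.114 ]), np.float64(0.002759685795807022))
the job is handed in; nothing more can be done
None
```

The green lamp is upright and fully home in the dock with its tab in the notch, let go and handed in at about 9 s of the 40 s allowed; the orange lamp stayed put, and the arm never went near the vase, though I didn't picture it again afterwards.

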